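# Set the welding positioner's dial to the yellow line and lock it

## Task

Turn the red dial of the welding positioner, by pushing its upright black post gently round with the fingertips and without pinching it, until the dial's white index mark lines up with the yellow line on the fixed scale ring. Then, and only once it is lined up and still, press the green button on the control box fully down and let it go. Leave the dial lined up, and do not shift any of the loose things on the bench.

Things in the scene. Friction and masses are not known exactly. Their poses are not given: they have to be found in the camera images.
- positioner: Fixed round base of the welding positioner, 250 mm diameter; origin under its centre on the table, on the dial's vertical axis. Its top is a black ring (radius 100 to 125 mm, 55 mm above the table) with a thin white line every 15 degrees and a single broad yellow line, which is the target. Its x axis points from the centre to the yellow line.
- dial: Red turning dial, 200 mm diameter, flat top 61 mm above the table; origin on the positioner's axis, 50 mm above the table; x axis towards its white index mark. Turns endlessly both ways with steady friction (about 4 N at the post) and stays where left. A pipe stub (68 mm flange, top 101 mm above the table) is fixed at its centre. Fingers pressing on it with over 30 N in all count as pinching.
- index_mark (a point): Outer end of the white index line (8 mm wide, radius 50 to 100 mm) on the dial, at radius 98 mm, 61 mm above the table.
- target_line (a point): Middle of the yellow target line (8 mm wide, radius 101 to 125 mm) on the fixed ring, at radius 113 mm, 55 mm above the table.
- post_top (a point): Centre of the top of the dial's upright black post: 16 mm diameter, 78 mm from the dial's axis, on the side opposite the white mark; it rises 45 mm from the dial's top, to 106 mm above the table.
- lock_top (a point): Centre of the top of the round green push button (32 mm diameter) on the fixed grey control box (120 x 100 mm, 55 mm tall), which stands to the left or the right of the positioner. It is pressed straight down.
- lock (a joint): Travel of the green button in m: 0 released, 0.006 fully down; it springs back (5 N when fully down).
- tin: Loose bystander, to be left alone: white can with a blue label, 66 mm diameter, 110 mm tall.
- hammer: Loose bystander, to be left alone: chipping hammer, orange handle, 260 mm long, lying down.
- brush: Loose bystander, to be left alone: wire brush with wooden handle, 220 mm long, lying down.
- coupon: Loose bystander, to be left alone: bare steel plate 60 x 100 x 10 mm, lying flat.
- square: Loose bystander, to be left alone: red triangular magnet square, about 90 x 80 mm, 16 mm thick, lying flat.
- cup: Loose bystander, to be left alone: open steel cup, 72 mm across, 85 mm tall.
- spool: Loose bystander, to be left alone: copper-coloured wire spool standing on end, 100 mm diameter, 50 mm tall.
- pipe: Loose bystander, to be left alone: dark pipe stub standing on end, 60 mm diameter, 60 mm tall.
Things that resemble listed ones, but are neither listed nor needed, are in the scene too. What is shaped like the part that bears lock_top but turquoise is not meant.

How it is judged:
By the outcome, as a careful person would: the job done as asked, in the order asked, and still so for the second after the job is handed in, with the robot touching nothing.
It also fails if it takes over 61 s, if anything falls off the work surface, if the arm or the gripper's body presses on something with over 40 N, if the wrist force passes 120 N, or if a joint passes its speed limit or range.

## Robot

A 6-joint arm with a two-finger parallel gripper is mounted at the origin on the work surface. World frame = base frame: x ahead of the robot, y to its left, z up, the work surface at z = 0. Lengths are in m, angles in rad, forces in N, time in s.
With the tool pointing down it reaches from about 0.35 to 0.975 m from the base axis. Payload 4.9 kg.
Tool frame: the origin (TCP) lies on the centre line of the jaws, within the pads' length; the fingertips stand 8 mm ahead of it and the grasp point (between the pads) lies 11 mm behind it; z points along the fingers, y is the direction in which the jaws open and shut (so a half turn about z gives the same grasp; the last joint's range is limited). The gripper opens to 85 mm and grips with 20 to 120 N. Pads are 22 mm wide; open, the fingers measure 114 mm over their backs; the gripper's body (76 mm by 85 mm) begins 54 mm behind the grasp point. The pads swing forward as they close: fully open they stand 13 mm farther back than shut.
Start: joints at [0.997, 0.053, 1.613, -0, 1.476, -0.119], TCP at [0.275, 0.561, 0.215] pointing down, gripper open.
Joint ranges: [-3.01, 3.01], [-1.01, 2.22], [0.06, 2.58], [-1.02, 4.17], [0.09, 2.62], [-3.14, 3.14]. Speed limits (rad/s): [2.57, 2.57, 3.14, 3.14, 3.14, 3.14].

## Interface

Orientations are given as a rotation vector (axis times angle).
In Python, from station import get_obs, get_image, calibration, finish_job gives the robot as it stands. The module is installed in compiled form; this text tells all that it offers.
- The arm moves only by the shell command python3 -m jog 'ROWS' [FORCE]. ROWS is JSON, a list of rows, each a list of 7 numbers: the shift along the tool's x, y, z in cm, then the turn, a rotation vector about the tool's x, y, z in rad, then the closure in counts, from 0 (fully open) to 255 (shut). In form: [[dx, dy, dz, ax, ay, az, jaw], ...]. A call has 1 to 8 rows; each row is the pose to reach, as a shift and turn from the pose measured when the call began, along the tool's axes at that moment; what a row does not reach only later rows make up. A row lasts 1/12 s, in which the tool goes at most 41.7 mm and 7.16 degrees, less where a joint would pass 70% of its speed; a pose out of reach is approached as far as the arm can. A call with a gripper value outside its range is refused whole. The fingers move at their own pace and stop on an object; FORCE is the grip in N (left out, the last holds). Time passes only in rows, so rows that repeat a pose let the fingers close. It gives the time, the measured TCP pose, the force and the opening at its end, in the units of the state.
- get_obs(): the state, without advancing time (a new reading comes with each control period).
- get_image(name): name is "side" or "top" or "wrist"; returns the picture (420x560x3 uint8, red, green, blue); there is no depth.
- calibration(name): a dict with "vfov" (degrees; the focal length in pixels is half the picture's height over the tangent of half this angle, whatever the lens; pixels are square), "cx", "cy" (the principal point, pixels), "R" (3x3) and "t" (3): a world point X has camera coordinates R X + t. Camera axes: x right, y down, z forward; pixel columns grow to the right and rows downward; lengths in m; the calibration is good to about 2 mm. A picture is of the moment at which its call begins: read the wrist's pose just before it. calibration takes no time and is no camera call; for the wrist camera it gives the pose at the moment of the call.
- finish_job(): hands the job in, once; it reports no verdict.
The state is a dict: "t": time; "q": joint angles; "dq": joint speeds; "effort": joint torques, N m; "tool_pos": TCP position; "tool_rot": TCP orientation; "contact_force": force on the tool from outside, world axes, zero at the start; "wrist_torque": the same for the moment, N m; "opening": finger opening in m.
Only numpy, scipy, OpenCV 4.12 (cv2) and the standard library are available. Lean on these libraries where they do the work, as an engineer would, in place of code of your own. Each camera call takes 0.05 s, during which the arm holds its last target. There are 200 camera calls.

## Working session

There is one attempt and no reset: what is moved stays moved. The work goes in short steps, Python scripts to look and compute and a shell command to move; the robot and the scene stay as the last step left them, time stands still between calls to the robot, and variables do not carry over. Pictures are saved under pics/ and viewed, about 8 in all and at most 12, crops included, and the job is handed in when it is done.

```bash
mkdir -p pics; ls
python3 - <<'E'
from station import *
import cv2,numpy as np
print(get_obs())
for n in("top","side"):
    im=get_image(n);cv2.imwrite(f"pics/{n}0.png",im[:,:,::-1]);c=calibration(n);print(n,c)
E
```

```text
pics
{'t': 0.0, 'q': array([ 9.97008571e-01,  5.33647994e-02,  1.61432652e+00,  1.06774076e-05,
        1.47601146e+00, -1.19001655e-01]), 'dq': array([-9.13313821e-04,  4.63743049e-04,  8.10964117e-05,  3.86767998e-04,
       -1.67283415e-03, -9.58382026e-04]), 'effort': array([-1.42253306e-03, -3.93701863e+01, -3.70166302e+01, -1.82807971e-04,
        7.10061882e-03,  3.14118302e-05]), 'tool_pos': array([0.27417271, 0.56090231, 0.21343872]), 'tool_rot': array([-0.70807324, -3.06001036,  0.00311131]), 'contact_force': array([ 0.77130371,  0.01022311, -0.39413322]), 'wrist_torque': array([ 0.00962579,  0.01283326, -0.04355644]), 'opening': 0.08565487082573098}
top {'vfov': 44.698008969265544, 'cx': 274.7263301639913, 'cy': 217.84954365354358, 'R': array([[-0.00227937, -0.99995746, -0.00893804],
       [-0.99504138,  0.00315675, -0.09941166],
       [ 0.09943565,  0.00866712, -0.99500625]]), 't': array([0.04927084, 0.5265952 , 1.47987554])}
side {'vfov': 45.2856591316347, 'cx': 269.7610991770676, 'cy': 212.01749117605047, 'R': array([[ 0.998739  , -0.04796208,  0.01483406],
       [-0.02373387, -0.71144696, -0.7023389 ],
       [ 0.04423928,  0.70110118, -0.71168815]]), 't': array([-0.51386752,  0.11576194,  1.70186878])}
```

View pics/top0.png

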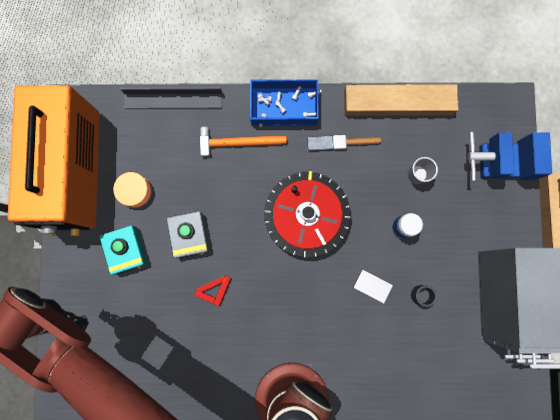

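View pics/side0.png

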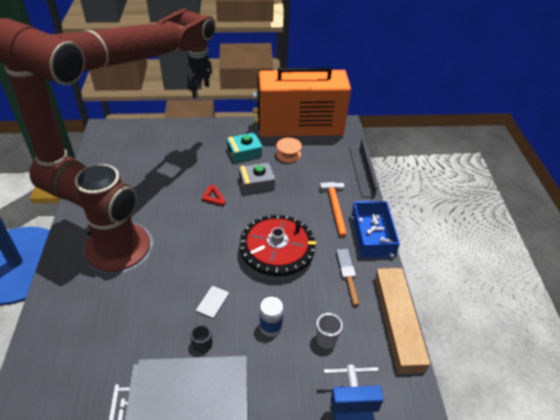

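Top view: the dial centre is near (308,213), the yellow line at (310,175), the white mark end at (324,243) and the black post at (294,190). There are two candidate buttons: green on the grey box at (185,231), and green on the turquoise box at (119,246). The grey one fits the description. I'll measure it and confirm with a crop.

```bash
cat > h.py <<'E'
from station import *
import cv2,numpy as np
def ray(n,uv,z,c=None):
    c=c or calibration(n);f=210/np.tan(np.radians(c["vfov"]/2));R=np.array(c["R"]);t=np.array(c["t"])
    d=R.T@np.array([(uv[0]-c["cx"])/f,(uv[1]-c["cy"])/f,1]);o=-R.T@t
    return o+d*(z-o[2])/d[2]
def proj(n,X,c=None):
    c=c or calibration(n);f=210/np.tan(np.radians(c["vfov"]/2));p=np.array(c["R"])@X+c["t"]
    return np.array([c["cx"]+f*p[0]/p[2],c["cy"]+f*p[1]/p[2]])
def blobs(im,lo,hi,box,amin=4):
    h=cv2.cvtColor(im,cv2.COLOR_RGB2HSV);m=cv2.inRange(h,np.array(lo),np.array(hi));k=np.zeros_like(m);x0,y0,x1,y1=box;k[y0:y1,x0:x1]=m[y0:y1,x0:x1]
    n,l,s,c=cv2.connectedComponentsWithStats(k)
    return [(s[i,4],c[i].round(2)) for i in range(1,n) if s[i,4]>=amin],k
def dial(im,n,box):
    """centre from red hull, yellow, white mark"""
    b1,k1=blobs(im,(0,150,70),(8,255,255),box);b2,k2=blobs(im,(172,150,70),(180,255,255),box)
    k=k1|k2; pts=np.argwhere(k)[:,::-1].astype(float)
    W=np.array([ray(n,p,.061)[:2] for p in pts]);
    hull=cv2.convexHull(W.astype(np.float32))
    return cv2.minEnclosingCircle(hull.astype(np.float32))
E
python3 - <<'E'
from h import *
for n,box,gb in(("top",(255,160,365,265),(90,215,215,262)),("side",(232,205,325,285),(225,130,280,195))):
    im=cv2.imread(f"pics/{n}0.png")[:,:,::-1].copy()
    print(n,"dial",dial(im,n,box))
    for nm,lo,hi,z in(("yel",(22,120,120),(34,255,255),.055),("white",(0,0,170),(180,60,255),.061),("green",(40,90,40),(80,255,255),.06)):
        b,_=blobs(im,lo,hi,gb if nm=="green" else box)
        for a,c in b: print(nm,a,c,ray(n,c,z).round(4))
im=cv2.imread("pics/top0.png");a=cv2.resize(im[160:270,90:365],None,fx=2.9,fy=2.9,interpolation=cv2.INTER_CUBIC)
cv2.imwrite("pics/crop0.png",a)
c=calibration("wrist");print(c,get_obs()["tool_pos"])
E
```

```text
top dial ((0.5351935625076294, -0.04585175961256027), 0.10033056139945984)
yel 32 [309.59 175.41] [ 0.6479 -0.0543  0.055 ]
white 4 [320.  175.5] [ 0.6464 -0.0842  0.061 ]
white 4 [288.75 176.75] [0.6431 0.0065 0.061 ]
white 4 [272.75 190.75] [0.6022 0.0531 0.061 ]
white 4 [343.75 196.  ] [ 0.5861 -0.1521  0.061 ]
white 284 [306.23 213.2 ] [ 0.5365 -0.0433  0.061 ]
white 4 [267.5 211. ] [0.5432 0.0683 0.061 ]
white 4 [346.   216.25] [ 0.5273 -0.1576  0.061 ]
white 4 [267.   221.25] [0.5135 0.0698 0.061 ]
white 57 [320.02 236.44] [ 0.4693 -0.0823  0.061 ]
white 4 [293.5 252.5] [ 0.4235 -0.0059  0.061 ]
white 6 [304.  253.5] [ 0.4206 -0.0359  0.061 ]
green 108 [184.65 230.15] [0.4886 0.3071 0.06  ]
green 109 [117.54 245.96] [0.4436 0.4997 0.06  ]Traceback (most recent call last):
  File "<stdin>", line 4, in <module>
  File "h.py", line 18, in dial
    W=np.array([ray(n,p,.061)[:2] for p in pts]);
                ~~~^^^^^^^^^^
  File "h.py", line 4, in ray
    c=c or calibration(n);f=210/np.tan(np.radians(c["vfov"]/2));R=np.array(c["R"]);t=np.array(c["t"])
           ~~~~~~~~~~~^^^
ValueError: time passes only in moves, steps and waits
```

```bash
sed -i 's/^def ray/import functools\ncalibration=functools.lru_cache(None)(calibration)\ndef ray/' h.py
python3 - <<'E'
from h import *
for n,box,gb in(("top",(255,160,365,265),(90,215,215,262)),("side",(232,205,325,285),(225,130,280,195))):
    im=cv2.imread(f"pics/{n}0.png")[:,:,::-1].copy()
    print(n,"dial",dial(im,n,box))
    for nm,lo,hi,z in(("yel",(22,120,120),(34,255,255),.055),("white",(0,0,170),(180,60,255),.061),("green",(40,90,40),(80,255,255),.06)):
        b,_=blobs(im,lo,hi,gb if nm=="green" else box,10)
        for a,c in b: print(nm,a,c,*[ray(n,c,zz).round(4)[:2] for zz in (z,z+.01)])
im=cv2.imread("pics/top0.png");a=cv2.resize(im[160:270,90:365],None,fx=2.9,fy=2.9,interpolation=cv2.INTER_CUBIC)
cv2.imwrite("pics/crop0.png",a)
c=calibration("wrist");print(c,get_obs()["tool_pos"])
E
```

```text
top dial ((0.5351935625076294, -0.04585175961256027), 0.10033056139945984)
yel 32 [309.59 175.41] [ 0.6479 -0.0543] [ 0.6461 -0.0537]
white 284 [306.23 213.2 ] [ 0.5365 -0.0433] [ 0.5354 -0.0428]
white 57 [320.02 236.44] [ 0.4693 -0.0823] [ 0.4686 -0.0815]
green 108 [184.65 230.15] [0.4886 0.3071] [0.4878 0.3053]
green 109 [117.54 245.96] [0.4436 0.4997] [0.4431 0.4965]
side dial ((0.5358287692070007, -0.046081751585006714), 0.10441165417432785)
yel 26 [311.77 242.5 ] [ 0.6493 -0.054 ] [ 0.6476 -0.0627]
white 64 [282.95 241.89] [ 0.5542 -0.0532] [ 0.5533 -0.062 ]
white 11 [268. 240.] [ 0.5057 -0.0433] [ 0.5052 -0.0521]
white 43 [257.33 249.23] [ 0.4696 -0.0817] [ 0.4694 -0.0902]
green 44 [246.43 138.09] [0.4436 0.5088] [0.4436 0.4956]
green 51 [258.96 168.9 ] [0.4879 0.3162] [0.4876 0.3045]
{'vfov': 71.45259609930751, 'cx': 279.674247078107, 'cy': 208.0145349496949, 'R': array([[ 0.43918864,  0.89839339, -0.00162986],
       [ 0.85219227, -0.41602709,  0.31731656],
       [ 0.28439704, -0.14075078, -0.94831827]]), 't': array([-0.62325689, -0.04188068,  0.38019265])} [0.27422914 0.56096344 0.21359988]
```

View pics/crop0.png

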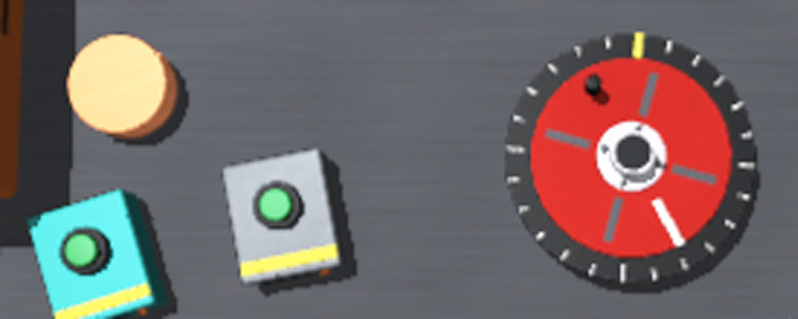

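The views agree: dial centre (0.535,-0.046), yellow line at −4.3°, white mark at −151°, post at +29°. The dial therefore needs about +147°. In the crop the green button on the grey box, at crop (278,204), is the one meant. Its top is about (0.488,0.3055,0.069). Moving to the start of the push with the jaws shut.

```bash
python3 -m jog '[[-28.7,-20.2,-1,0,0,-0.45,255],[-28.7,-20.2,-1,0,0,-0.45,255],[-28.7,-20.2,-1,0,0,-0.45,255],[-28.7,-20.2,-1,0,0,-0.45,255],[-28.7,-20.2,-1,0,0,-0.45,255],[-28.7,-20.2,-1,0,0,-0.45,255],[-28.7,-20.2,-1,0,0,-0.45,255],[-28.7,-20.2,-1,0,0,-0.45,255]]' 20
cat > st.py <<'E'
import sys
from station import *
import numpy as np
from scipy.spatial.transform import Rotation as S
o=get_obs();R=S.from_rotvec(o["tool_rot"]).as_matrix();p=o["tool_pos"]
print("t",round(o["t"],2),"p",p.round(4),"x",R[:,0].round(3),"y",R[:,1].round(3),"F",o["contact_force"].round(1),"op",round(o["opening"],4))
r=p[:2]-[.535,-.046];print("r,ang",np.hypot(*r).round(4),np.degrees(np.arctan2(r[1],r[0])).round(1))
for g in sys.argv[1:]:
    X=np.array([float(v) for v in g.split(",")]);print(g,"tool cm",(R.T@(X-p)*100).round(2))
def P(a,r=.078,z=.09): a=np.radians(a);return np.array([.535+r*np.cos(a),-.046+r*np.sin(a),z])
E
python3 st.py .612,-.055,.2
```

```text
t: 0.77
tool_pos: [0.4328, 0.2712, 0.223]
tool_rot: [-0.007, -3.14, 0.003]
contact_force: [0.4, 0.8, 0.4]
opening: -0.0004
t 0.77 p [0.4328 0.2712 0.223 ] x [-1.     0.004  0.001] y [ 0.004  1.    -0.002] F [0.4 0.8 0.4] op -0.0004
r,ang 0.3332 107.9
.612,-.055,.2 tool cm [-18.07 -32.53   2.33]
```

```bash
python3 -m jog '[[-18,-32.5,2,0,0,0,255],[-18,-32.5,2,0,0,0,255],[-18,-32.5,2,0,0,0,255],[-18,-32.5,2,0,0,0,255],[-18,-32.5,2,0,0,0,255],[-18,-32.5,2,0,0,0,255],[-18,-32.5,2,0,0,0,255],[-18,-32.5,2,0,0,0,255]]'
python3 st.py .612,-.055,.2 .612,-.055,.09
```

```text
t: 1.43
tool_pos: [0.5922, -0.0211, 0.2048]
tool_rot: [-0.008, -3.14, 0.002]
contact_force: [0.1, 1.2, 0.6]
opening: 0.0
t 1.43 p [ 0.5922 -0.0211  0.2048] x [-1.     0.005  0.002] y [ 0.005  1.    -0.001] F [0.1 1.2 0.6] op 0.0
r,ang 0.0624 23.5
.612,-.055,.2 tool cm [-2.   -3.38  0.48]
.612,-.055,.09 tool cm [-2.02 -3.36 11.48]
```

```bash
python3 -m jog '[[-2,-3.4,0,0,0,0,255],[-2,-3.4,0,0,0,0,255],[-2,-3.4,3,0,0,0,255],[-2,-3.4,6,0,0,0,255],[-2,-3.4,9,0,0,0,255],[-2,-3.4,11.3,0,0,0,255],[-2,-3.4,11.3,0,0,0,255],[-2,-3.4,11.3,0,0,0,255]]'
python3 st.py
python3 - <<'E'
from h import *
im=get_image("side")[:,:,::-1]
cv2.imwrite("pics/s1.png",cv2.resize(im[180:300,210:345],None,fx=4.5,fy=4.5,interpolation=cv2.INTER_CUBIC))
E
```

```text
t: 2.1
tool_pos: [0.6103, -0.0549, 0.09]
tool_rot: [-0.007, -3.135, 0.001]
contact_force: [1.1, -0.5, -0.1]
opening: 0.0001
t 2.1 p [ 0.6103 -0.0549  0.09  ] x [-1.     0.005  0.006] y [ 0.005  1.    -0.001] F [ 1.1 -0.5 -0.1] op 0.0001
r,ang 0.0758 -6.7
```

View pics/s1.png

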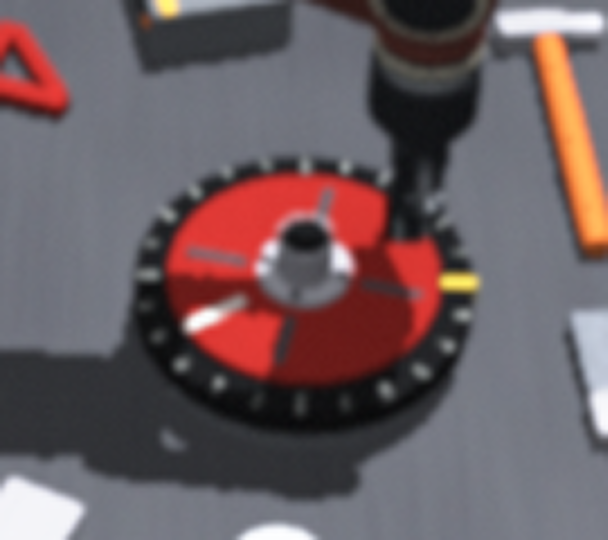

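```bash
python3 -m jog '[[-0.25,1.15,0,0,0,0,255],[-0.2,2,0,0,0,0,255],[0,2.8,0,0,0,0,255],[0.2,3.55,0,0,0,0,255],[0.5,4.3,0,0,0,0,255],[0.9,5,0,0,0,0,255],[1.4,5.7,0,0,0,0,255],[1.9,6.3,0,0,0,0,255]]'
cat > look.py <<'E'
from h import *
im=get_image("top")
C=np.array([.5352,-.0459])
ang=lambda X:np.degrees(np.arctan2(*(X[:2]-C)[::-1]))
box=(255,160,365,265)
for nm,lo,hi,z,am in(("yel",(22,120,120),(34,255,255),.055,8),("white",(0,0,170),(180,60,255),.061,15)):
    for a,c in blobs(im,lo,hi,box,am)[0]:
        X=ray("top",c,z);print(nm,a,c,"r",np.hypot(*(X[:2]-C)).round(4),"ang",ang(X).round(1))
E
python3 st.py; python3 look.py
```

```text
t: 2.82
tool_pos: [0.5926, 0.0088, 0.0922]
tool_rot: [-0.007, -3.139, 0.002]
contact_force: [-0.3, 0.8, 0.7]
opening: -0.0
t 2.82 p [0.5926 0.0088 0.0922] x [-1.     0.004  0.002] y [ 0.004  1.    -0.001] F [-0.3  0.8  0.7] op -0.0
r,ang 0.0795 43.6
white 44 [319.64 235.8 ] r 0.0732 ang -151.2
```

Run:
```python
from h import *
im=get_image("side")[:,:,::-1]
a=cv2.resize(im[180:300,225:325],None,fx=4,fy=4.5,interpolation=cv2.INTER_CUBIC)
im=get_image("top")[:,:,::-1]
b=cv2.resize(im[155:275,255:355],None,fx=4,fy=4.5,interpolation=cv2.INTER_CUBIC)
cv2.imwrite("pics/s2.png",np.hstack([a,b]))
for n in("side","top"): print(n,proj(n,np.array([.5926,.0088,.084])),proj(n,np.array([.6032,-.008,.106])))
```

```text
side [293.45514832 222.97321928] [297.42389632 222.00642841]
top [288.19352554 192.79299455] [294.29445741 187.87256462]
```

View pics/s2.png

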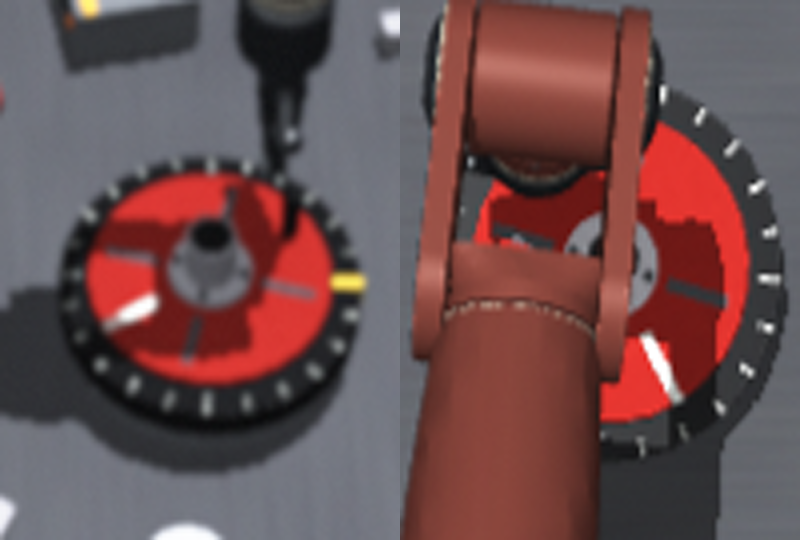

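The picture shows the post still at about its old place, side crop (290,210), with the fingers ending near (278,175). The dial has not turned, so I'll check the finger tip height from the images.

Run:
```python
from h import *
for z in(.07,.082,.1,.12):print(z,proj("side",np.array([.6103,-.0549,z])),proj("side",np.array([.5926,.0088,z])),"post",proj("side",np.array([.6032,-.008,z])))
im=get_image("wrist")[:,:,::-1];c=calibration("wrist")
print(proj("wrist",np.array([.5926,.0088,.084])),proj("wrist",np.array([.6032,-.008,.106])),proj("wrist",np.array([.6032,-.008,.061])))
cv2.imwrite("pics/w1.png",im)
```

```text
0.07 [300.24342739 239.99502027] [293.25292644 225.84715075] post [296.83960838 229.46129619]
0.082 [300.45785021 237.54160572] [293.42611226 223.38587311] post [297.03237254 227.00183869]
0.1 [300.78372547 233.81295836] [293.68922604 219.64655995] post [297.32525626 223.26496648]
0.12 [301.15191028 229.60020745] [293.98636972 215.42362146] post [297.65605706 219.04431431]
[282.64865818 245.25533832] [253.60993756 278.97636492] [259.02432483 244.74579906]
```

View pics/w1.png

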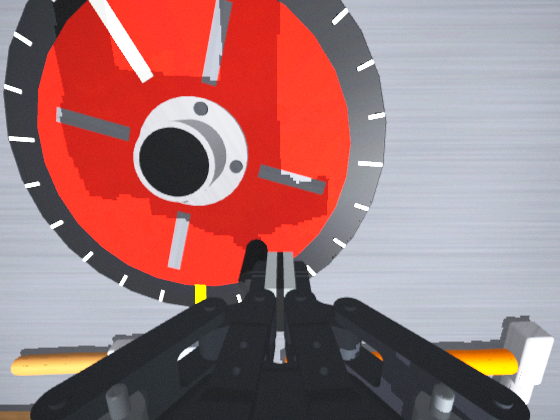

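The wrist view shows the post beside the fingers, from (257,245) to (252,278), with the fingers at (265–310,253) now on its far (+y) side. The tips look higher than assumed, so they rode over the post's top. I'll lift, go back behind the post and come down lower.

```bash
python3 -m jog '[[0,0,-3,0,0,0,255],[0,0,-5,0,0,0,255],[-1,-3,-5,0,0,0,255],[-2,-6,-5,0,0,0,255],[-2,-6,-5,0,0,0,255],[-2,-6,-2,0,0,0,255],[-2,-6,0.5,0,0,0,255],[-2,-6,1,0,0,0,255]]'
python3 -m jog '[[0,0,0.2,0,0,0,255],[0,0,0.4,0,0,0,255],[0,0,0.6,0,0,0,255]]'
python3 st.py
python3 - <<'E'
from h import *
im=get_image("wrist")[:,:,::-1];c=calibration("wrist");p=get_obs()["tool_pos"]
for z in(.06,.07,.08,.09):print(z,proj("wrist",np.r_[p[:2],z]).round(0),proj("side",np.r_[p[:2],z]).round(0))
a=im[120:320,180:380];s=get_image("side")[:,:,::-1][185:265,260:340]
cv2.imwrite("pics/w2.png",np.hstack([cv2.resize(a,(400,400)),cv2.resize(s,(400,400),interpolation=cv2.INTER_CUBIC)]))
E
```

```text
t: 3.68
tool_pos: [0.6095, -0.0519, 0.0772]
tool_rot: [-0.008, -3.132, -0.0]
contact_force: [-0.5, 0.5, -1.6]
opening: -0.0004
t: 3.93
tool_pos: [0.6101, -0.052, 0.0721]
tool_rot: [-0.009, -3.133, 0.0]
contact_force: [-0.0, 0.2, -0.5]
opening: -0.0
t 3.93 p [ 0.6101 -0.052   0.0721] x [-1.     0.005  0.008] y [ 0.005  1.    -0.   ] F [-0.   0.2 -0.5] op -0.0
r,ang 0.0753 -4.6
0.06 [281. 243.] [300. 241.]
0.07 [281. 250.] [300. 239.]
0.08 [281. 258.] [300. 237.]
0.09 [282. 267.] [300. 235.]
```

View pics/w2.png

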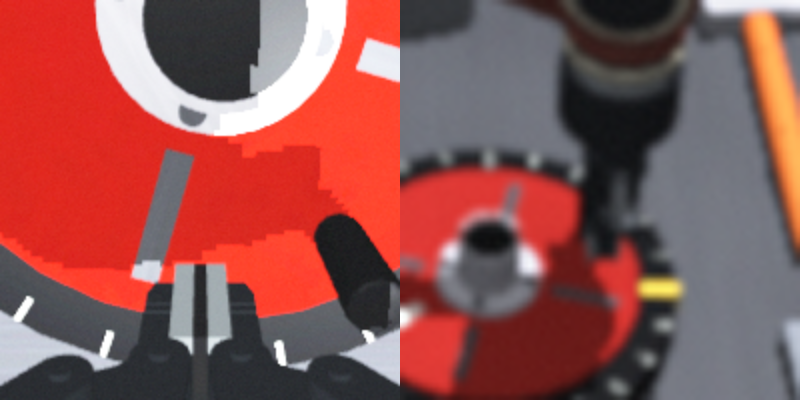

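```bash
python3 look.py
python3 - <<'E'
from h import *
c=calibration("wrist");C=np.array([.5352,-.0459])
for nm,uv,z in(("base",(349,236),.061),("top",(366,274),.106),("tip",(280,252),.066),("tip",(280,252),.08)):
    X=ray("wrist",uv,z);d=X[:2]-C;print(nm,X.round(4),np.hypot(*d).round(4),np.degrees(np.arctan2(d[1],d[0])).round(1))
E
```

```text
base [ 0.6051 -0.0088  0.061 ] 0.0791 27.9
top [ 0.6058 -0.0105  0.106 ] 0.0789 26.6
tip [ 0.6137 -0.0528  0.066 ] 0.0788 -5.1
tip [ 0.6067 -0.0528  0.08  ] 0.0718 -5.5
```

```bash
python3 -m jog '[[-0.2,0.8,0,0,0,0,255],[-0.2,1.5,0,0,0,0,255],[-0.1,2.1,0,0,0,0,255],[0,2.6,0,0,0,0,255],[0.1,3.0,0,0,0,0,255],[0.2,3.3,0,0,0,0,255],[0.4,3.7,0,0,0,0,255],[0.5,4.0,0,0,0,0,255]]'
python3 st.py; python3 look.py
python3 - <<'E'
from h import *
im=get_image("wrist")[:,:,::-1]
a=im[120:320,180:380];s=get_image("side")[:,:,::-1][185:265,260:340]
cv2.imwrite("pics/w3.png",np.hstack([cv2.resize(a,(400,400)),cv2.resize(s,(400,400),interpolation=cv2.INTER_CUBIC)]))
E
```

```text
t: 4.75
tool_pos: [0.6053, -0.0125, 0.0728]
tool_rot: [-0.008, -3.134, 0.004]
contact_force: [0.5, -5.0, -1.1]
opening: -0.0002
t 4.75 p [ 0.6053 -0.0125  0.0728] x [-1.     0.005  0.008] y [ 0.005  1.    -0.003] F [ 0.5 -5.  -1.1] op -0.0002
r,ang 0.0779 25.5
white 42 [323.62 231.31] r 0.0694 ang -137.5
```

Contact now holds: 5 N on the tool, and the mark has moved from −151° to −137.5°. Continuing round.

```bash
python3 -m jog '[[0.4,0.8,0,0,0,0,255],[0.9,1.45,0,0,0,0,255],[1.4,2.05,0,0,0,0,255],[2,2.65,0,0,0,0,255],[2.65,3.1,0,0,0,0,255],[3.35,3.55,0,0,0,0,255],[4.1,3.9,0,0,0,0,255],[4.9,4.15,0,0,0,0,255]]'
python3 st.py; python3 look.py
```

```text
t: 5.57
tool_pos: [0.5568, 0.0306, 0.0733]
tool_rot: [-0.007, -3.136, 0.0]
contact_force: [4.4, -1.6, -2.5]
opening: 0.0001
t 5.57 p [0.5568 0.0306 0.0733] x [-1.     0.005  0.006] y [ 0.005  1.    -0.   ] F [ 4.4 -1.6 -2.5] op 0.0001
r,ang 0.0797 74.1
yel 32 [309.59 175.41] r 0.113 ang -4.3
white 62 [312.98 206.69] r 0.0263 ang -40.3
white 54 [333.5 214. ] r 0.0759 ang -91.0
```

```bash
python3 -m jog '[[0.8,0,0,0,0,0,255],[1.65,0.1,0,0,0,0,255],[2.45,0.1,0,0,0,0,255],[3.25,0.05,0,0,0,0,255],[4.05,-0.1,0,0,0,0,255],[4.85,-0.35,0,0,0,0,255],[5.6,-0.65,0,0,0,0,255],[6.3,-1.05,0,0,0,0,255]]'
python3 st.py; python3 look.py
```

```text
t: 6.28
tool_pos: [0.4935, 0.0208, 0.0746]
tool_rot: [-0.006, -3.139, -0.0]
contact_force: [10.4, -4.1, -2.1]
opening: 0.0002
t 6.28 p [0.4935 0.0208 0.0746] x [-1.     0.004  0.003] y [0.004 1.    0.   ] F [10.4 -4.1 -2.1] op 0.0002
r,ang 0.0787 121.8
yel 32 [309.59 175.41] r 0.113 ang -4.3
white 54 [324.56 194.43] r 0.0754 ang -42.4
white 40 [315.27 208.22] r 0.0283 ang -56.5
white 17 [316.88 218.12] r 0.0308 ang -115.1
```

```bash
python3 -m jog '[[0.45,-0.35,0.1,0,0,0,255],[0.85,-0.7,0.1,0,0,0,255],[1.25,-1.05,0.1,0,0,0,255],[1.65,-1.45,0.1,0,0,0,255],[2,-1.9,0.1,0,0,0,255],[2.3,-2.3,0.1,0,0,0,255],[2.5,-2.6,0.1,0,0,0,255],[2.5,-2.6,0.1,0,0,0,255]]'
python3 st.py; python3 look.py
```

```text
t: 7.0
tool_pos: [0.4658, -0.0054, 0.0732]
tool_rot: [-0.007, -3.134, -0.002]
contact_force: [-0.3, 1.5, 0.9]
opening: 0.0002
t 7.0 p [ 0.4658 -0.0054  0.0732] x [-1.     0.005  0.007] y [0.005 1.    0.001] F [-0.3  1.5  0.9] op 0.0002
r,ang 0.0802 149.6
yel 32 [309.59 175.41] r 0.113 ang -4.3
white 55 [313.38 188.47] r 0.0756 ang -14.3
white 138 [307.28 207.19] r 0.0187 ang -1.7
```

```bash
python3 -m jog '[[0.1,-0.3,0,0,0,0,255],[0.15,-0.55,0,0,0,0,255],[0.2,-0.8,0,0,0,0,255],[0.25,-1.0,0,0,0,0,255],[0.25,-1.0,0,0,0,0,255],[0.25,-1.0,0,0,0,0,255]]'
python3 st.py; python3 look.py
```

```text
t: 7.55
tool_pos: [0.4628, -0.0156, 0.0726]
tool_rot: [-0.007, -3.133, -0.001]
contact_force: [-1.0, 2.3, 1.5]
opening: 0.0
t 7.55 p [ 0.4628 -0.0156  0.0726] x [-1.     0.005  0.009] y [0.005 1.    0.   ] F [-1.   2.3  1.5] op 0.0
r,ang 0.0784 157.2
yel 30 [309.53 175.17] r 0.1137 ang -4.2
white 55 [310. 188.] r 0.0752 ang -6.8
white 149 [307.52 207.6 ] r 0.0175 ang -4.1
```

```bash
python3 -m jog '[[0,-0.1,0,0,0,0,255],[0,-0.2,0,0,0,0,255],[0.05,-0.25,0,0,0,0,255],[0.05,-0.25,0,0,0,0,255],[0.05,-0.25,0,0,0,0,255]]'
python3 st.py; python3 look.py
python3 - <<'E'
from h import *
c=calibration("wrist");print("cam",-np.array(c["R"]).T@c["t"],"fwd",c["R"][2])
im=get_image("top").astype(float)
# subpixel: tangential weighted centroid on whiteness within radial bands
C=np.array([.5352,-.0459])
def line(r0,r1,z,f,a0):
    A=np.radians(np.arange(a0-7,a0+7,.1));s=np.zeros_like(A)
    for r in np.arange(r0,r1,.002):
        uv=np.array([proj("top",np.r_[C[0]+r*np.cos(a),C[1]+r*np.sin(a),z]) for a in A],np.float32)
        s+=cv2.remap(f.astype(np.float32),uv[:,:1],uv[:,1:],cv2.INTER_LINEAR)[:,0]
    w=np.clip(s-s.min()-.3*np.ptp(s),0,None);return np.degrees((w*A).sum()/w.sum())
print("white",line(.056,.096,.061,im[:,:,1],-4.5),"yel",line(.104,.122,.055,im[:,:,0]-im[:,:,2],-4.3))
E
```

```text
t: 8.02
tool_pos: [0.4623, -0.0181, 0.0726]
tool_rot: [-0.007, -3.133, -0.0]
contact_force: [-1.2, 2.9, 1.9]
opening: 0.0001
t 8.02 p [ 0.4623 -0.0181  0.0726] x [-1.     0.005  0.009] y [0.005 1.    0.   ] F [-1.2  2.9  1.9] op 0.0001
r,ang 0.0779 159.0
yel 29 [309.55 175.03] r 0.1141 ang -4.2
white 53 [309.25 187.51] r 0.0764 ang -5.1
white 149 [307.7  207.55] r 0.0177 ang -5.7
cam [ 0.38232505 -0.01875328  0.23249911] fwd [ 0.30921965 -0.00132966 -0.95098972]
white -4.975854229602919 yel -4.218542680364044
```

```bash
python3 -m jog '[[0,1,0,0,0,0,255],[0,1,-4,0,0,0,255],[0,1,-8,0,0,0,255],[0,1,-12,0,0,0,255],[-4,0,-13,0,0,0,255],[-8,-1,-13,0,0,0,255],[-12,-2,-13,0,0,0,255],[-16,-3,-13,0,0,0,255]]'
python3 -m jog '[[-2,0,0,0,0,0,255],[-2,0,0,0,0,0,255],[-2,0,0,0,0,0,255]]'
cat > wl.py <<'E'
from h import *
im=get_image("wrist");c=calibration("wrist");C=np.array([.5352,-.0459])
cv2.imwrite("pics/wm.png",im[:,:,::-1])
for nm,lo,hi,z,am in(("yel",(22,120,120),(34,255,255),.055,60),("white",(0,0,190),(180,50,255),.061,100)):
    for a,uv in blobs(im,lo,hi,(0,0,560,420),am)[0]:
        X=ray("wrist",uv,z);d=X[:2]-C
        if np.hypot(*d)<.13: print(nm,a,uv,X.round(4),"r",np.hypot(*d).round(4),"ang",np.degrees(np.arctan2(d[1],d[0])).round(2))
b1,k1=blobs(im,(0,150,70),(8,255,255),(0,0,560,420));b2,k2=blobs(im,(172,150,70),(180,255,255),(0,0,560,420))
E
python3 st.py; python3 wl.py; python3 look.py
```

```text
t: 8.78
tool_pos: [0.6254, -0.0493, 0.2019]
tool_rot: [-0.007, -3.135, 0.003]
contact_force: [0.0, 0.1, -0.1]
opening: 0.0001
t: 9.03
tool_pos: [0.6458, -0.0495, 0.2006]
tool_rot: [-0.007, -3.133, 0.004]
contact_force: [-0.6, 0.2, 0.3]
opening: 0.0
t 9.03 p [ 0.6458 -0.0495  0.2006] x [-1.     0.004  0.008] y [ 0.004  1.    -0.003] F [-0.6  0.2  0.3] op 0.0
r,ang 0.1109 -1.8
yel 187 [275.48 195.14] [ 0.6499 -0.0552  0.055 ] r 0.115 ang -4.64
white 2723 [284.34  81.1 ] [ 0.5364 -0.0457  0.061 ] r 0.0012 ang 7.41
white 101 [329.66 143.27] [ 5.942e-01 -1.000e-04  6.100e-02] r 0.0747 ang 37.81
white 387 [276.83 160.35] [ 0.6112 -0.0534  0.061 ] r 0.0764 ang -5.63
yel 29 [309.55 175.03] r 0.1141 ang -4.2
```

View pics/wm.png

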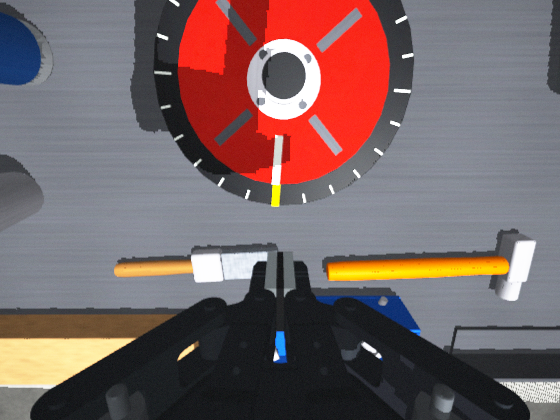

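The view shows the white line at (277,160) almost in line with the yellow one at (276,195), with the tips clear of everything. Next is a finer check of what is left.

```bash
cat > fine.py <<'E'
from h import *
C=np.array([.5352,-.0459])
def fine(im):
    hsv=cv2.cvtColor(im,cv2.COLOR_RGB2HSV)
    def pts(lo,hi,z,r0,r1,a0=-4.3):
        m=cv2.inRange(hsv,np.array(lo),np.array(hi));o=[]
        for v,u in np.argwhere(m[:260])[:]:
            X=ray("wrist",(u,v),z)[:2]-C;r=np.hypot(*X);a=np.degrees(np.arctan2(X[1],X[0]))
            if r0<r<r1 and abs(a-a0)<8:o.append(X)
        return np.array(o)
    W=pts((0,0,110),(180,90,255),.061,.055,.097);Y=pts((22,90,80),(36,255,255),.055,.1,.13)
    aw=np.degrees(np.arctan2(W[:,1],W[:,0]).mean());ay=np.degrees(np.arctan2(Y[:,1],Y[:,0]).mean())
    p=np.polyfit(W[:,0],W[:,1],1);ym=Y.mean(0);print(len(W),len(Y),"white",aw.round(2),"yel",ay.round(2),"need",(ay-aw).round(2),"line dir",np.degrees(np.arctan(p[0])).round(2),"lateral gap at yellow mm",(1000*(ym[1]-np.polyval(p,ym[0]))).round(2))
    # ring centre in this view from red disc edge (outer half)
    m=cv2.inRange(hsv,np.array((0,150,70)),np.array((8,255,255)))|cv2.inRange(hsv,np.array((172,150,70)),np.array((180,255,255)))
    q=np.argwhere(m[:260]);X=np.array([ray("wrist",(u,v),.061)[:2] for v,u in q[::3]]);d=X-C;r=np.hypot(*d.T);X=X[r<.12]
    h=cv2.convexHull(X.astype(np.float32))[:,0];d=h-C;h=h[(np.hypot(*d.T)>.095)]
    s=np.linalg.lstsq(np.c_[2*h,np.ones(len(h))],(h**2).sum(1),rcond=None)[0];print("disc centre",s[:2].round(4),"R",np.sqrt(s[2]+s[0]**2+s[1]**2).round(4))
    c2=s[:2]-C
    for c in (c2,):
        A=lambda P:np.degrees(np.arctan2(P[:,1]-c[1],P[:,0]-c[0]).mean());print("own-centre need",(A(Y)-A(W)).round(2))
fine(get_image("wrist"))
E
python3 fine.py
```

```text
336 189 white -5.77 yel -4.64 need 1.12 line dir -4.2 lateral gap at yellow mm 1.14
disc centre [ 0.5373 -0.047 ] R 0.0993
own-centre need 0.88
```

```bash
python3 -m jog '[[18.3,4.9,0,0,0,0,255],[18.3,4.9,0,0,0,0,255],[18.3,4.9,0,0,0,0,255],[18.3,4.9,0,0,0,0,255],[18.3,4.9,0,0,0,0,255],[18.3,4.9,0,0,0,0,255],[18.3,4.9,4,0,0,0,255],[18.3,4.9,8,0,0,0,255]]'
python3 st.py .4623,-.010,.0726
```

```text
t: 9.85
tool_pos: [0.4635, 0.0002, 0.1258]
tool_rot: [0.006, 3.138, -0.007]
contact_force: [1.1, -0.1, -1.7]
opening: 0.0002
t 9.85 p [4.635e-01 2.000e-04 1.258e-01] x [-1.     0.004 -0.003] y [ 0.004  1.    -0.004] F [ 1.1 -0.1 -1.7] op 0.0002
r,ang 0.0851 147.1
.4623,-.010,.0726 tool cm [ 0.14 -0.99  5.32]
```

```bash
python3 -m jog '[[0.1,0,3,0,0,0,255],[0.1,0,5.3,0,0,0,255],[0.1,0,5.3,0,0,0,255],[0.1,-0.5,5.3,0,0,0,255],[0.1,-1.0,5.3,0,0,0,255],[0.1,-1.5,5.3,0,0,0,255],[0.1,-1.5,5.3,0,0,0,255]]'
python3 st.py .4618,-.0194,.0726
```

```text
t: 10.43
tool_pos: [0.4644, -0.0164, 0.0753]
tool_rot: [0.008, 3.134, -0.009]
contact_force: [0.2, -0.5, 0.3]
opening: -0.0001
t 10.43 p [ 0.4644 -0.0164  0.0753] x [-1.     0.005 -0.007] y [ 0.005  1.    -0.006] F [ 0.2 -0.5  0.3] op -0.0001
r,ang 0.0765 157.2
.4618,-.0194,.0726 tool cm [ 0.26 -0.3   0.27]
```

```bash
python3 -m jog '[[0.2,-0.1,0.2,0,0,0,255],[0.2,-0.2,0.2,0,0,0,255],[0.25,-0.25,0.2,0,0,0,255],[0.25,-0.3,0.2,0,0,0,255],[0.25,-0.3,0.2,0,0,0,255]]'
python3 st.py; python3 look.py
```

```text
t: 10.85
tool_pos: [0.4624, -0.0192, 0.0739]
tool_rot: [0.008, 3.133, -0.008]
contact_force: [1.7, 3.5, 1.8]
opening: 0.0002
t 10.85 p [ 0.4624 -0.0192  0.0739] x [-1.     0.005 -0.009] y [ 0.005  1.    -0.005] F [1.7 3.5 1.8] op 0.0002
r,ang 0.0774 159.7
yel 28 [309.61 174.89] r 0.1145 ang -4.3
white 54 [308.87 187.72] r 0.0757 ang -4.3
white 175 [307.55 208.59] r 0.0147 ang -5.1
```

```bash
python3 -m jog '[[0,1,0,0,0,0,255],[0,1,-4,0,0,0,255],[0,1,-8,0,0,0,255],[0,1,-12,0,0,0,255],[-4,0,-13,0,0,0,255],[-8,-1,-13,0,0,0,255],[-12,-2,-13,0,0,0,255],[-16,-3,-13,0,0,0,255]]'
python3 -m jog '[[-2,0,0,0,0,0,255],[-2,0,0,0,0,0,255],[-2,0,0,0,0,0,255]]'
python3 fine.py; python3 look.py; python3 st.py .4878,.3055,.16
```

```text
t: 11.57
tool_pos: [0.6223, -0.0493, 0.2051]
tool_rot: [0.007, 3.134, -0.01]
contact_force: [-0.5, -0.5, 0.8]
opening: 0.0004
t: 11.82
tool_pos: [0.6421, -0.0492, 0.2034]
tool_rot: [0.007, 3.137, -0.011]
contact_force: [-0.7, 0.3, -0.1]
opening: 0.0002
334 184 white -5.04 yel -4.66 need 0.38 line dir -3.88 lateral gap at yellow mm -0.05
disc centre [ 0.5366 -0.0471] R 0.0993
own-centre need 0.08
yel 29 [309.66 174.76] r 0.1149 ang -4.3
white 20 [309.05 182.15] r 0.092 ang -3.9
t 11.92 p [ 0.6412 -0.049   0.2043] x [-1.     0.004 -0.006] y [ 0.004  1.    -0.007] F [-0.8  0.3  0.4] op -0.0004
r,ang 0.1063 -1.6
.4878,.3055,.16 tool cm [15.51 35.41  4.11]
```

The checks on the dial give a residual of 0.1–0.4°, with the white line extended meeting the middle of the yellow within 0.1 mm. It is aligned, so on to the button.

```bash
python3 -m jog '[[15.5,35.4,0,0,0,0,255],[15.5,35.4,0,0,0,0,255],[15.5,35.4,0,0,0,0,255],[15.5,35.4,0,0,0,0,255],[15.5,35.4,0,0,0,0,255],[15.5,35.4,0,0,0,0,255],[15.5,35.4,0,0,0,0,255],[15.5,35.4,0,0,0,0,255]]'
python3 -m jog '[[1.6,3.7,0,0,0,0,255],[1.6,3.7,0,0,0,0,255],[1.6,3.7,0,0,0,0,255]]'
python3 st.py .4878,.3055,.09; python3 look.py
python3 - <<'E'
from h import *
im=get_image("wrist")
c=calibration("wrist")
for a,uv in blobs(im,(40,90,40),(80,255,255),(0,0,560,420),60)[0]:print(a,uv,ray("wrist",uv,.069))
E
```

```text
t: 12.58
tool_pos: [0.5068, 0.2574, 0.2019]
tool_rot: [0.007, 3.135, -0.011]
contact_force: [0.1, 0.6, -0.5]
opening: -0.0001
t: 12.83
tool_pos: [0.4888, 0.2959, 0.2017]
tool_rot: [-0.0, 3.135, -0.012]
contact_force: [0.6, -1.1, 0.6]
opening: -0.0002
t 12.83 p [0.4888 0.2959 0.2017] x [-1.    -0.    -0.006] y [-0.     1.    -0.007] F [ 0.6 -1.1  0.6] op -0.0002
r,ang 0.345 97.7
.4878,.3055,.09 tool cm [ 0.17  1.04 11.16]
yel 28 [309.61 174.89] r 0.1145 ang -4.3
white 54 [308.87 187.72] r 0.0757 ang -4.3
white 301 [306.48 213.25] r 0.0022 ang 59.6
1075 [487.14 147.69] [0.44548737 0.49532056 0.069     ]
797 [290.23 191.91] [0.49010404 0.30278332 0.069     ]
```

```bash
python3 -m jog '[[0.1,0.9,2,0,0,0,255],[0.1,0.9,5,0,0,0,255],[0.1,0.9,8,0,0,0,255],[0.1,0.9,10.5,0,0,0,255],[0.1,0.9,11,0,0,0,255],[0.1,0.9,11,0,0,0,255]]'
python3 -m jog '[[0,0,0.3,0,0,0,255],[0,0,0.6,0,0,0,255],[0,0,0.9,0,0,0,255],[0,0,0.9,0,0,0,255]]'
python3 st.py
```

```text
t: 13.43
tool_pos: [0.489, 0.2998, 0.0892]
tool_rot: [0.01, 3.14, -0.016]
contact_force: [-0.3, 0.4, -0.2]
opening: 0.0002
t: 13.77
tool_pos: [0.4896, 0.2998, 0.081]
tool_rot: [0.01, 3.138, -0.015]
contact_force: [-0.7, -0.3, -0.0]
opening: -0.0001
t 13.77 p [0.4896 0.2998 0.081 ] x [-1.     0.006 -0.003] y [ 0.007  1.    -0.009] F [-0.7 -0.3 -0. ] op -0.0001
r,ang 0.3487 97.5
```

```bash
python3 -m jog '[[0.1,0.5,0,0,0,0,255],[0.1,0.5,0.3,0,0,0,255],[0.1,0.5,0.5,0,0,0,255],[0.1,0.5,0.5,0,0,0,255]]'
python3 -m jog '[[0,0,0.2,0,0,0,255],[0,0,0.2,0,0,0,255]]'
python3 -m jog '[[0,0,0.3,0,0,0,255],[0,0,0.3,0,0,0,255]]'
python3 st.py
python3 - <<'E'
from h import *
s=get_image("side")[:,:,::-1][130:210,220:300]
w=get_image("wrist")[:,:,::-1][130:330,180:380]
cv2.imwrite("pics/b1.png",np.hstack([cv2.resize(s,(400,400),interpolation=cv2.INTER_CUBIC),cv2.resize(w,(400,400))]))
E
```

```text
t: 14.1
tool_pos: [0.4883, 0.3048, 0.0754]
tool_rot: [0.009, 3.139, -0.015]
contact_force: [-0.7, -0.4, -0.5]
opening: 0.0001
t: 14.27
tool_pos: [0.4879, 0.3047, 0.0729]
tool_rot: [0.009, 3.14, -0.016]
contact_force: [0.2, -0.7, -0.6]
opening: 0.0001
t: 14.43
tool_pos: [0.4875, 0.3044, 0.0691]
tool_rot: [0.009, 3.141, -0.017]
contact_force: [-0.4, 0.9, -0.3]
opening: -0.0004
t 14.43 p [0.4875 0.3044 0.0691] x [-1.     0.006 -0.001] y [ 0.006  1.    -0.011] F [-0.4  0.9 -0.3] op -0.0004
r,ang 0.3536 97.7
```

View pics/b1.png

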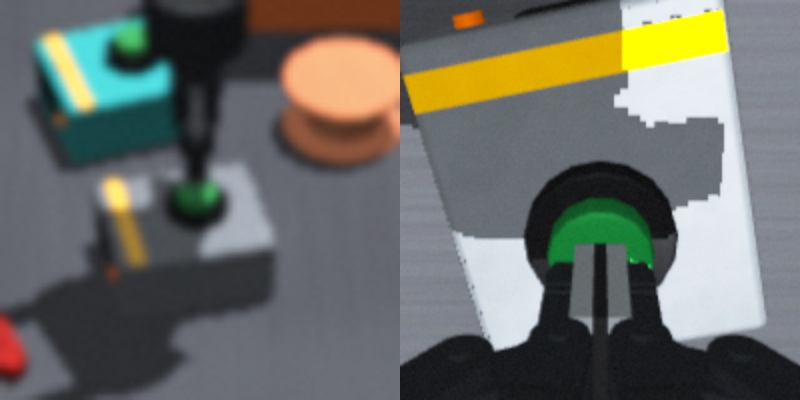

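The fingertips sit centred over the green button on the grey box, wrist crop (600,250), with no contact yet. Going down by feel.

```bash
python3 -m jog '[[0,0.05,0.2,0,0,0,255],[0,0.05,0.4,0,0,0,255],[0,0.05,0.4,0,0,0,255]]'
python3 -m jog '[[0,0,0.2,0,0,0,255],[0,0,0.3,0,0,0,255],[0,0,0.3,0,0,0,255]]'
python3 -m jog '[[0,0,0.2,0,0,0,255],[0,0,0.3,0,0,0,255],[0,0,0.3,0,0,0,255]]'
```

```text
t: 14.78
tool_pos: [0.4875, 0.3048, 0.065]
tool_rot: [0.009, 3.141, -0.017]
contact_force: [0.5, -0.5, 0.5]
opening: -0.0
t: 15.03
tool_pos: [0.4872, 0.3047, 0.0615]
tool_rot: [-0.009, -3.141, 0.017]
contact_force: [-0.3, -0.3, -0.4]
opening: -0.0002
t: 15.28
tool_pos: [0.4876, 0.3048, 0.0588]
tool_rot: [0.009, 3.141, -0.017]
contact_force: [-0.4, 0.2, 2.4]
opening: -0.0001
```

```bash
python3 -m jog '[[0,0,0.2,0,0,0,255],[0,0,0.3,0,0,0,255],[0,0,0.3,0,0,0,255]]'
python3 -m jog '[[0,0,0.2,0,0,0,255],[0,0,0.2,0,0,0,255]]'
python3 -m jog '[[0,0,0.15,0,0,0,255],[0,0,0.15,0,0,0,255]]'
```

```text
t: 15.53
tool_pos: [0.4876, 0.3049, 0.056]
tool_rot: [0.009, 3.141, -0.017]
contact_force: [0.0, -0.5, 4.8]
opening: 0.0001
t: 15.7
tool_pos: [0.4877, 0.3049, 0.0545]
tool_rot: [0.009, 3.141, -0.017]
contact_force: [-2.6, -1.2, 4.7]
opening: -0.0001
t: 15.87
tool_pos: [0.4877, 0.305, 0.0543]
tool_rot: [0.009, 3.141, -0.017]
contact_force: [-5.3, -1.9, 10.7]
opening: 0.0001
```

```bash
python3 -m jog '[[0,0,0.15,0,0,0,255],[0,0,0.15,0,0,0,255],[0,0,0.15,0,0,0,255]]'
python3 -m jog '[[0,0,-1,0,0,0,255],[0,0,-3,0,0,0,255],[0,0,-6,0,0,0,255],[0,0,-10,0,0,0,255],[0,0,-13,0,0,0,255],[0,0,-13,0,0,0,255]]'
python3 st.py; python3 look.py
python3 - <<'E'
from h import *
im=get_image("top")
o=cv2.imread("pics/top0.png")[:,:,::-1]
cv2.imwrite("pics/fin.png",np.vstack([im[60:310,90:470]])[:,:,::-1])
E
```

```text
t: 16.12
tool_pos: [0.4878, 0.305, 0.0544]
tool_rot: [-0.009, -3.141, 0.018]
contact_force: [-4.9, -1.9, 12.2]
opening: -0.0001
t: 16.62
tool_pos: [0.4916, 0.3083, 0.1929]
tool_rot: [0.009, 3.13, -0.009]
contact_force: [1.0, 0.3, 1.4]
opening: -0.0001
t 16.62 p [0.4916 0.3083 0.1929] x [-1.     0.006 -0.012] y [ 0.006  1.    -0.006] F [1.  0.3 1.4] op -0.0001
r,ang 0.3569 97.0
yel 28 [309.61 174.89] r 0.1145 ang -4.3
white 54 [308.87 187.72] r 0.0757 ang -4.3
white 301 [306.48 213.25] r 0.0022 ang 59.6
```

View pics/fin.png

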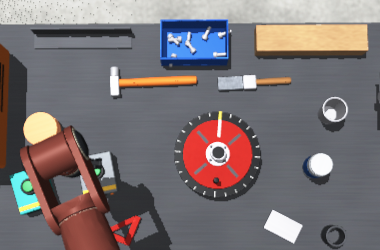

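The final view shows the white mark at (219,128) in line with the yellow line at (219,115), nothing shifted, and the arm clear of everything.

```bash
python3 -c "
from station import *
print(finish_job())"
```

```text
the job is handed in; nothing more can be done
None
```

The dial is lined up with the yellow line, and the green button on the grey box was then pressed to its stop and let go. I handed the job in at about 17 s.

- **Dial:** I pushed the post round about 147° counter-clockwise with the shut fingertips, at up to about 11 N of contact force in the readings. My first pass rode over the top of the post and moved nothing. I lowered the fingers and it worked, with one small correction at the end.
- **Alignment:** After the button press, the top camera gave −4.3° for both the white mark and the yellow line. The close wrist view before the press was less settled: 0.1° to 0.4° still to turn, depending on the centre used, and a 0.05 mm sideways gap at the yellow line.
- **Button:** It went down about 6 mm and stopped hard at about 12 N before I released it. I judged "fully down" from that stop and the force, as the button's travel cannot be read directly.
- **Bystanders:** In the last picture the loose things in view look unmoved, but the arm partly covered the area around the boxes and I compared it only by eye. The arm was clear, with contact force near zero.

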